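Open the tight crystal case in its hold-down and press the loose crystal home

ROBOT

A 6-joint arm with a two-finger parallel gripper is mounted at the origin on a cart in front of the work surface, level with it; the furniture and walls round the work are solid. World frame = base frame: x ahead of the robot, y to its left, z up, the work surface at z = 0. Lengths are in m, angles in rad, forces in N, time in s.
With the tool pointing down it reaches from about 0.35 to 0.925 m from the base axis. Payload 6.4 kg.
Tool frame: the origin (TCP) lies midway between the tips of the shut fingers; the grasp point (between the pads) lies 19 mm behind it; z points along the fingers, y is the line along which they close (so a half turn about z gives the same grasp; the last joint's range is limited). The gripper opens to 85 mm and grips with 20 to 120 N. Pads are 22 mm wide; open, the fingers measure 114 mm over their backs; the gripper's body (76 mm by 85 mm) begins 54 mm behind the grasp point. The pads swing forward as they close: fully open they stand 13 mm farther back than shut.
Start: joints at [1.05, 0.245, 1.558, -0, 1.339, -0.174], TCP at [0.221, 0.611, 0.231] pointing down, gripper open.
Joint ranges: [-3.13, 3.13], [-1.02, 2.26], [0.13, 2.54], [-0.95, 4.09], [0.21, 2.88], [-2.74, 2.74]. Speed limits (rad/s): [2.57, 2.57, 3.14, 3.14, 3.14, 3.14].

INTERFACE

Orientations are given as a rotation vector (axis times angle).
In Python, from bench import ctrl gives the robot as it stands.
- The arm moves only by the tool shift_gripper, called as name(argument=value, ...), one argument or row to a line, values as JSON. Schema: {"type":"object","properties":{"deltas":{"type":"array","items":{"type":"number"},"minItems":4,"maxItems":48},"aperture":{"type":"number"},"force":{"type":"number"},"only":{"type":"string"},"quiet":{"type":"boolean"},"lines":{"type":"string"}},"required":["deltas"],"additionalProperties":false}. deltas is one flat list of numbers that holds 1 to 12 rows one after another, with no inner brackets; each row has 4 numbers: dx, dy, dz in shares of the most that a row can go, 1 being 50 mm, then a turn about the tool's z in parts of the range, where 1.0 means 2 rad; each row shifts and turns the commanded pose from where the row before left it, along the tool's axes as they then stand; what a row does not reach is not made up. A row lasts 1/10 s, in which the tool goes at most 0.05 m and 0.15 rad, less where a joint would pass 70% of its speed; a pose out of reach is approached as far as the arm can. aperture is the opening from 0.0 (shut) to 1.0 (fully open), set as the call begins (left out keeps the last). The fingers move at their own pace and stop on an object; force is the grip in N (left out, the last holds). Time passes only in rows, so rows that do not move let the fingers close. The tool returns the time, the measured TCP pose, the force, the opening and the grip force at its end. only (a regular expression) keeps the lines of the reply that match it, lines (a string "A,B") keeps lines A to B, and quiet returns only ok. A shift or turn number past 1, either way, is cut back to 1. Input that does not fit is refused with a message, and nothing moves.
- ctrl.sense(): the state, without advancing time (a new reading comes with each control period).
- ctrl.snapshot(name): name is "scene" or "side" or "wrist"; returns a dict with "frame" (480x640x3 uint8, blue, green, red), "vertical_fov" (degrees; the focal length in pixels is half the picture's height over the tangent of half this angle, whatever the lens; pixels are square), "cx", "cy" (the principal point, pixels), "R" (3x3) and "t" (3): a world point X has camera coordinates R X + t; the wrist camera has in their place "T_tool_cam" (4x4, takes a point from camera to tool coordinates, whose origin is the TCP and whose axes are the flange's). Camera axes: x right, y down, z forward; pixel columns grow to the right and rows downward; lengths in m; the calibration is good to about 2 mm. The wrist camera is an equidistant fisheye: a pixel r from the principal point sees the ray r / f radians off the axis. A picture is of the moment at which its call begins: read the wrist's pose just before it. There is no depth.
- ctrl.sign_off(): hands the job in; it is judged then, once.
The state is a dict: "time_s": time; "joint_positions": joint angles; "qvel": joint speeds; "joint_efforts": joint torques, N m; "tcp_pos": TCP position; "eef_rot": TCP orientation; "contact_force": force on the tool from outside, world axes, zero at the start; "moment": the same for the moment, N m; "width": opening from 0.0 (shut) to 1.0 (fully open); "gripper_force": force on a finger pad.
Only numpy, scipy, OpenCV 4.12 (cv2) and the standard library are available. Lean on these libraries where they do the work, as an engineer would, in place of code of your own. Each camera call takes 0.05 s, during which the arm holds its last target. There are 200 camera calls.

TASK

Slide the hold-down's jaw fully home so that it grips the foot of the crystal case, then draw the deep tight lid straight up off the case without lifting the case, and stand the lid, open side down, near the middle of the laminated picture sheet. Then take the loose crystal that stands on the table with its pins up and press it, pins still up, fully down into the empty cutout of the case. Let go of everything, leave the jaw home and the case in the hold-down, and leave the other things on the table alone.

Things in the scene. Friction and masses are not known exactly. Their poses are not given: they have to be found in the camera images.
- cradle: Hold-down: dark fixed plate 100 (x) x 245 (y) x 8 mm with low side rails, in front of the radio. Origin on the table under the middle of the case; plate from y = -162 to +82 mm. A fixed steel lip at +y (top 24 mm, from y = +54 mm) overlaps one end of the case's foot, the sliding jaw at -y takes the other. Unless the jaw is home the case comes up with the lid
- clamp (a joint): Slide of the jaw, in m: 0 = open, 0.030 = home against its stop, overlapping the end of the case's foot by 12 mm. Grows along the cradle's +y. About 3 N of friction; it stays where it is left
- clamp_knob (a point): Centre of the top of the black fin on the jaw, 53 mm above the table, 138 mm from the cradle's origin (along its -y) at joint 0; moves with the jaw. Fin 14 mm thick (cradle x), 22 mm long (cradle y), 30 mm tall; pinch it across cradle x. Jaw top 24 mm above the table; the jaw's guides, 29 to 37 mm either side of the fin, reach 36 mm
- case: Olive crystal case without lid, 0.35 kg, loose in the hold-down (2 mm play). Origin: centre of its underside, 8 mm above the table; axes as the cradle's. Foot 68 (x) x 132 (y) x 8 mm, on it a wooden block 52 x 90 mm, flat top 52 mm above the origin, with two cutouts: at y = +22 mm (empty) and y = -22 mm (holds a fixed crystal that sticks 21 mm out)
- slot (a point): Centre of the mouth of the empty cutout, 60 mm above the table. Cutout 13 (case x) x 31 (case y) x 12 mm deep, bevelled; sprung rubber cheeks grip the crystal's broad faces, so it must be pushed in with about 4 to 10 N. Seated, the crystal's underside is 12 mm below this point and its body stands 10 mm out of the block
- lid: Olive telescoping lid, outer 59 (x) x 97 (y) x 70 mm, walls 2 mm, about 0.12 kg. Origin: centre of its open lower edge. Starts on the case, lower edge 20 mm and top 90 mm above the table. Rubber strips on the block hold it with about 5 to 11 N for the first 30 mm; it clears the block after 40 mm, the fixed crystal after 62 mm. Pinch it across its 59 mm width (x)
- crystal: Loose plug-in crystal standing upright on the table, two brass pins up, at first between hold-down and sheet: black body 11 (x) x 29 (y) x 22 mm, pins to 33 mm. Origin: centre of its underside. Fits the cutout with its x along the case's x, either way round. The crystals lying flat are bystanders
- sheet: Laminated sheet with a picture, 297 (x) x 210 (y) mm, 2 mm thick, fixed flat on the table left of the crystal. Origin at its centre on the table. The lid's centre must end within 90 mm in x and 60 mm in y of it
- valve: Bystander: grey radio valve 28 mm across, 65 mm tall, standing between crystal and radio
- insulator: Bystander: white egg-shaped insulator 32 mm across, 41 mm tall, near the table's front edge
- date_stamp: Bystander: wooden stamp 22 x 50 x 55 mm, standing near the table's front edge
- fuse_box: Bystander: small carton 29 x 50 x 18 mm, lying at the right

How it is judged:
On the way, in this order (a step that is already met when the one before it is completed fails the run):
1. the jaw is home over the case's foot while the lid is still on (value of joint clamp above 0.026 m and z of lid in the frame of case below 0.02 m), for 0.2 s.
2. the lid is drawn straight up clear of the case, which stays down under the jaw (value of joint clamp above 0.026 m and z of case in the frame of cradle below 0.0115 m and angle between case's own z axis and vertical below 0.05 rad and z of lid in the frame of case above 0.056 m and horizontal distance between lid and case below 0.06 m and angle between lid's own z axis and vertical below 0.2 rad), for 0.05 s.
3. the lid stands released, open side down, on the sheet (x of lid in the frame of sheet between -0.09 and 0.09 m and y of lid in the frame of sheet between -0.06 and 0.06 m and height (world z) of lid below 0.008 m and angle between lid's own z axis and vertical below 0.06 rad and contact force between the fingers and lid below 0.05 N), for 0.2 s.
4. the crystal is pressed home in the empty cutout and released (z of crystal in the frame of slot below -0.0095 m and horizontal distance between crystal and slot below 0.0035 m and angle between crystal's own z axis and vertical below 0.12 rad and contact force between the fingers and crystal below 0.05 N), for 0.2 s.
At the end, for the whole second after the job is handed in: Jaw home (over 26 of 30 mm); case flat in the hold-down (within 6 mm); lid upright, still, open side down on the sheet within 90 (x) and 60 mm (y) of its centre; crystal in the empty cutout, pins up, at least 9.5 of 12 mm deep, centred within 3.5 mm; nothing held (all of step 3 and all of step 4 and value of joint clamp above 0.026 m and z of case in the frame of cradle below 0.0115 m and angle between case's own z axis and vertical below 0.05 rad and horizontal distance between case and cradle below 0.006 m and linear speed of each of lid, crystal below 0.02 m/s); the robot touches nothing.
It fails at once if the case is lifted with the lid or tilted (z of case in the frame of cradle above 0.014 m or angle between case's own z axis and vertical above 0.08 rad).
It fails at once if the lid is tipped over (angle between lid's own z axis and vertical above 0.7 rad).
It fails at once if a bystander is pushed more than 3 cm (distance of any of valve, insulator, fuse_box, date_stamp from where it was at the start of the episode above 0.03 m).
It also fails if it takes over 58 s, if anything falls off the work surface, if the arm or the gripper's body presses on something with over 40 N, if the wrist force passes 120 N, or if a joint passes its speed limit or range.

## Working session

There is one attempt and no reset: what is moved stays moved. The work goes in short steps, Python scripts to look and compute and a tool call to move; the robot and the scene stay as the last step left them, time stands still between calls to the robot, and variables do not carry over. Pictures are saved under pics/ and viewed, at most 10 in all, crops included, and the job is handed in when it is done.

```bash
ls; mkdir -p pics; python3 - <<'E'
from bench import ctrl
import cv2,pickle
for n in ("scene","side","wrist"):
    s=ctrl.sense(); d=ctrl.snapshot(n); cv2.imwrite(f"pics/{n}0.png",d["frame"]); d["s"]=s; pickle.dump(d,open(f"{n}0.pkl","wb"))
    print(n,{k:v for k,v in d.items() if k not in("frame","s")})
print(s)
E
```

```text
bench.py
pics
scene {'vertical_fov': 53.053095855938594, 'cx': 318.52574506044033, 'cy': 239.2861681919685, 'R': array([[-0.64277311, -0.76572216,  0.02263418],
       [-0.37606906,  0.28966851, -0.88015011],
       [ 0.66739403, -0.57424884, -0.47415555]]), 't': array([0.31338574, 0.25931595, 0.62038568])}
side {'vertical_fov': 44.37508480145804, 'cx': 315.8515857562726, 'cy': 244.26599229935047, 'R': array([[ 0.99808346,  0.06172999,  0.00433678],
       [ 0.03487094, -0.50314782, -0.86349655],
       [-0.05112159,  0.86199285, -0.50433611]]), 't': array([-0.51713903,  0.01423354,  1.35923201])}
wrist {'vertical_fov': 65.70646984690485, 'cx': 321.34755751116154, 'cy': 243.494837847479, 'T_tool_cam': array([[ 5.41403099e-04, -9.51674165e-01, -3.07109087e-01,
         7.88090753e-02],
       [ 9.99998690e-01,  9.83737257e-04, -1.28552022e-03,
         3.33444886e-04],
       [ 1.52551103e-03, -3.07107989e-01,  9.51673450e-01,
        -1.41855767e-01],
       [ 0.00000000e+00,  0.00000000e+00,  0.00000000e+00,
         1.00000000e+00]])}
{'time_s': 0.1, 'joint_positions': array([ 1.04990734e+00,  2.45772579e-01,  1.55891145e+00, -1.17795670e-05,
        1.33867391e+00, -1.74060044e-01]), 'qvel': array([ 0.00019012, -0.00051334, -0.00494109, -0.00063387, -0.00172775,
       -0.00043492]), 'joint_efforts': array([ 8.65111315e-05, -4.30669427e+01, -3.27129972e+01, -1.45803015e-04,
        2.83363530e-03,  1.50937063e-05]), 'tcp_pos': array([0.22066435, 0.61086191, 0.23026198]), 'eef_rot': array([-5.41964901e-01, -3.09389120e+00,  2.61281329e-03]), 'contact_force': array([-0.37509891, -0.02629526, -0.56813967]), 'moment': array([ 0.04783961, -0.10884429,  0.03232395]), 'gripper_force': 0.0, 'width': 1.0025977981626397}
```

View pics/scene0.png

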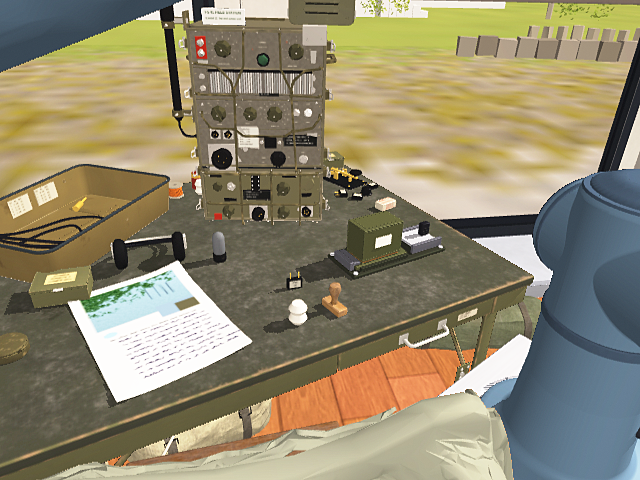

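View pics/side0.png

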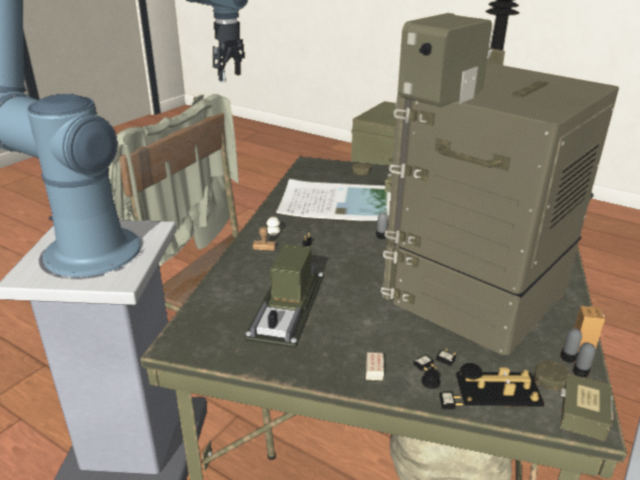

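The scene picture shows the hold-down at about (385,245), the lid at (375,240), the fin at (424,228), the crystal at (294,282) and the sheet at (165,330). The side picture shows the lid at (292,275), the fin at (273,317) and the crystal at (308,239). I'll enlarge these areas to read the points more finely.

```bash
python3 - <<'E'
import cv2,numpy as np
a=cv2.imread("pics/scene0.png")[200:320,270:450]; b=cv2.imread("pics/side0.png")[225:350,238:338]
a=cv2.resize(a,None,fx=4.4,fy=4.4,interpolation=cv2.INTER_CUBIC);b=cv2.resize(b,None,fx=4.8,fy=4.8,interpolation=cv2.INTER_CUBIC)
cv2.imwrite("pics/cropA.png",a);cv2.imwrite("pics/cropB.png",b);print(a.shape,b.shape)
E
```

```text
(528, 792, 3) (600, 480, 3)
```

View pics/cropA.png

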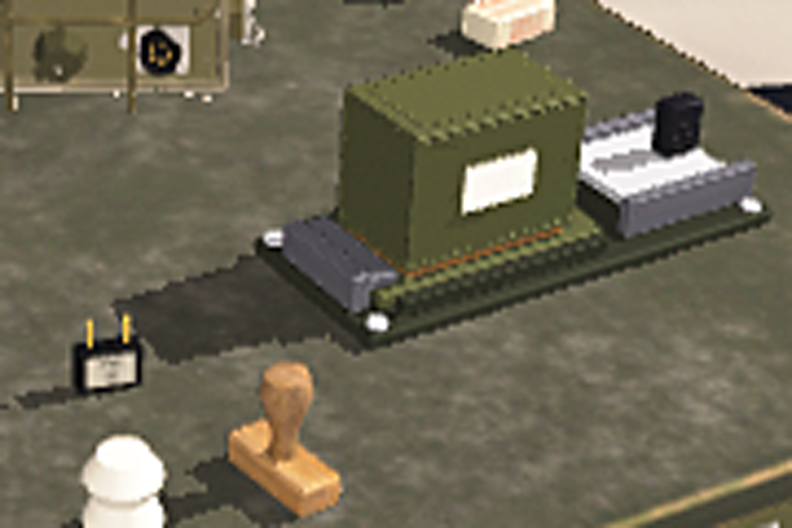

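View pics/cropB.png

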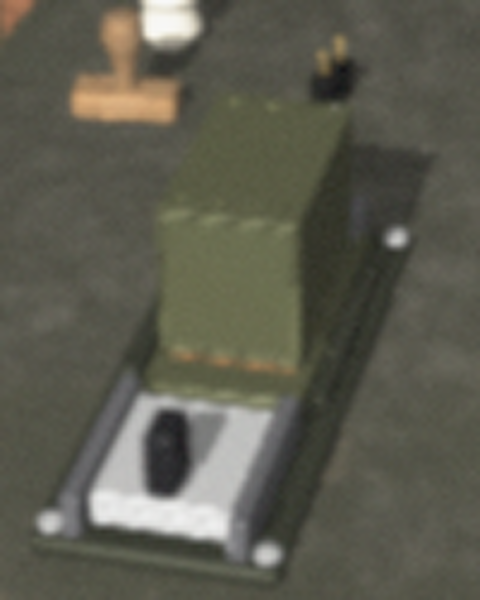

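Scene crop: lid top corners at (345,95), (415,143), (585,97) and (515,52); plate corners at (372,350), (772,213) and (258,243); crystal pins at (90,320) and (126,315); fin top at (679,98). Side crop: lid top at (160,215), (298,222), (350,108) and (217,100); plate at (33,545), (280,577) and (410,240); pins at (322,52) and (340,38).

```bash
cat > h.py <<'E'
import numpy as np,pickle,cv2
from scipy.optimize import least_squares
from scipy.spatial.transform import Rotation as Ro
def f_(d): return 240/np.tan(np.radians(d["vertical_fov"])/2)
def proj(d,X):
    c=np.atleast_2d(X)@d["R"].T+d["t"]; return c[:,:2]/c[:,2:]*f_(d)+[d["cx"],d["cy"]]
def ray(d,p,z):
    p=np.asarray(p,float); v=d["R"].T@np.array([(p[0]-d["cx"])/f_(d),(p[1]-d["cy"])/f_(d),1]); C=-d["R"].T@d["t"]
    return C+v*(z-C[2])/v[2]
def wproj(d,X):   # world->wrist pixels
    T=d["T_tool_cam"]; s=d["s"]; R=Ro.from_rotvec(s["eef_rot"]).as_matrix()
    t=(np.atleast_2d(X)-s["tcp_pos"])@R; c=(t-T[:3,3])@T[:3,:3]
    th=np.arctan2(np.hypot(c[:,0],c[:,1]),c[:,2]); ph=np.arctan2(c[:,1],c[:,0])
    return np.c_[np.cos(ph),np.sin(ph)]*(th*f_(d))[:,None]+[d["cx"],d["cy"]]
def wray(d,p,z):
    T=d["T_tool_cam"]; s=d["s"]; R=Ro.from_rotvec(s["eef_rot"]).as_matrix()
    q=(np.asarray(p,float)-[d["cx"],d["cy"]])/f_(d); th=np.hypot(*q)
    c=np.r_[q/max(th,1e-9)*np.sin(th),np.cos(th)]; v=R@T[:3,:3]@c; C=R@T[:3,3]+s["tcp_pos"]
    return C+v*(z-C[2])/v[2]
def place(m,P): 
    c,s=np.cos(m[2]),np.sin(m[2]); P=np.asarray(P,float)
    return np.c_[m[0]+c*P[:,0]-s*P[:,1],m[1]+s*P[:,0]+c*P[:,1],P[:,2]]
def fit(obs,x0):  # obs: list of (projfn,d,P,pix)
    r=lambda m:np.concatenate([(fn(d,place(m,P))-np.asarray(p)).ravel() for fn,d,P,p in obs])
    s=least_squares(r,x0,loss="soft_l1"); return s.x,np.abs(r(s.x)).round(1)
def load(n): return pickle.load(open(n+".pkl","rb"))
def snap(n,tag):
    from bench import ctrl
    s=ctrl.sense(); d=ctrl.snapshot(n); d["s"]=s; pickle.dump(d,open(tag+".pkl","wb")); cv2.imwrite(f"pics/{tag}.png",d["frame"]); return d
E
python3 - <<'E'
from h import *
S,D=load("scene0"),load("side0")
a=lambda L:(np.array(L)+.5)/4.4-.5+[270,200]
b=lambda L:(np.array(L)+.5)/4.8-.5+[238,225]
w,l=.0295,.0485
lid=[(w,l,.09),(-w,l,.09),(-w,-l,.09),(w,-l,.09)]
sa=a([(345,95),(415,143),(585,97),(515,52)]); sb=b([(350,108),(217,100),(160,215),(298,222)])
for o in ([(proj,S,lid,sa)],[(proj,D,lid,sb)],[(proj,S,lid,sa),(proj,D,lid,sb)]): print("lid",*fit(o,[.6,0,0]))
pl=[(-.05,.082,.008),(-.05,-.162,.008),(.05,.082,.008)]; pd=[(-.05,-.162,.008),(.05,-.162,.008),(.05,.082,.008)]
pa=a([(372,350),(772,213),(258,243)]);pb=b([(33,545),(280,577),(410,240)])
for o in ([(proj,S,pl,pa)],[(proj,D,pd,pb)],[(proj,S,pl,pa),(proj,D,pd,pb)]): print("cradle",*fit(o,[.6,0,0]))
print("fin",ray(S,a((679,98)),.053))
for p in a([(90,320),(126,315)]): print("pinS",ray(S,p,.033))
for p in b([(322,52),(340,38)]): print("pinD",ray(D,p,.033))
for p in a([(78,393),(140,384)]): print("baseS",ray(S,p,.0))
for p in [(180,262),(252,343),(117,401),(69,301)]: print("sheetS",ray(S,p,.002))
for p in [(290,180),(277,213),(386,219)]: print("sheetD",ray(D,p,.002))
print("valve",ray(S,(220,260),0),"insul",ray(S,(297,322),0),"stamp",ray(S,(335,312),0),"fuse",ray(S,(386,208),0),"radio corner",ray(S,(325,220),0),ray(S,(207,220),0))
E
```

```text
lid [ 0.47183447 -0.13454415 -0.18011037] [0.6 0.8 0.1 0.3 1.2 0.5 0.5 0.3]
lid [ 0.47783013 -0.1461481  -0.1321814 ] [0.2 0.  0.3 1.3 0.6 0.2 0.8 1.7]
lid [ 0.4767163  -0.13998054 -0.15362393] [0.2 2.1 1.  1.3 1.1 1.3 1.1 1.9 0.2 1.4 0.1 2.9 1.2 2.2 0.2 0. ]
cradle [ 0.47195618 -0.13451578 -0.14495853] [0.3 0.9 0.7 0.1 1.5 0.8]
cradle [ 0.47692115 -0.14556883 -0.14641281] [1.  0.1 0.7 0.8 0.2 1.4]
cradle [ 0.47644919 -0.14136523 -0.14675072] [1.2 3.1 1.  1.7 0.5 1.1 0.9 1.6 0.6 0.8 0.1 2.5]
fin [ 0.45583039 -0.27444629  0.053     ]
pinS [0.49641267 0.06308967 0.033     ]
pinS [0.49015413 0.04857554 0.033     ]
pinD [0.48934264 0.04603869 0.033     ]
pinD [0.49696782 0.0604132  0.033     ]
baseS [0.49459083 0.07113991 0.        ]
baseS [0.48356886 0.04590906 0.        ]
sheetS [0.70542187 0.18698224 0.002     ]
sheetS [0.40442435 0.20886795 0.002     ]
sheetS [0.41839628 0.41848321 0.002     ]
sheetS [0.70149246 0.40138472 0.002     ]
sheetD [0.4170595  0.42309836 0.002     ]
sheetD [0.40426121 0.21355569 0.002     ]
sheetD [0.68437975 0.19990857 0.002     ]
valve [0.66568829 0.11735038 0.        ] insul [0.40424229 0.11801754 0.        ] stamp [0.38493169 0.04812421 0.        ] fuse [ 0.63432752 -0.35148613  0.        ] radio corner [ 0.67667521 -0.17941894  0.        ] [0.84981316 0.04739677 0.        ]
```

The two cameras disagree by about 1 cm, so I'll refine with the wrist camera. I'll turn the tool first, then pass over the crystal.

Careful with the scale: shifts go in shares of 50 mm and turns go in shares of 2 rad. That gives: 0.14 rad / 2 = 0.07.

```bash
cat >> h.py <<'E'
def go(x,y,z,yaw=None):  # tool-axes shift to world target; turn so tool y is along world angle yaw
    from bench import ctrl
    s=ctrl.sense(); R=Ro.from_rotvec(s["eef_rot"]).as_matrix(); v=R.T@(np.array([x,y,z])-s["tcp_pos"])
    a=np.arctan2(R[1,1],R[0,1]); print("t",round(s["time_s"],2),"shift",v.round(4),"yaw",a.round(4), "" if yaw is None else f"turn {-(yaw-a):.4f}", "tilt",R[:2,2].round(4), "F",s["contact_force"].round(1))
E
```

shift_gripper(
  deltas=[0, 0, 0, 0.07, 0, 0, 0, 0.07, 0, 0, 0, 0.07, 0, 0, 0, 0.07, 0, 0, 0, 0.07, 0, 0, 0, 0.07, 0, 0, 0, 0.07, 0, 0, 0, 0.07, 0, 0, 0, 0.07, 0, 0, 0, 0.055],
  aperture=0.3,
)

```text
time_s: 1.15
tcp_pos: [0.2208, 0.6111, 0.2308]
eef_rot: [2.382, 2.047, -0.001]
contact_force: [0.7, -0.2, 0.4]
width: 0.299
gripper_force: 0.0
```

```bash
python3 -c "
from h import *
go(.49,.0,.25,-.147)"
```

```text
t 1.15 shift [-0.5636  0.358  -0.0189] yaw -0.151 turn -0.0040 tilt [-0.0004 -0.0008] F [ 0.7 -0.2  0.4]
```

Converted, -0.04 m is -0.8, 0.025 m is 0.5.

shift_gripper(
  deltas=[-0.8, 0.5, -0.04, 0, -0.8, 0.5, -0.04, 0, -0.8, 0.5, -0.04, 0, -0.8, 0.5, -0.04, 0, -0.8, 0.5, -0.04, 0, -0.8, 0.5, -0.04, 0, -0.8, 0.5, -0.04, 0, -0.8, 0.5, -0.04, 0, -0.8, 0.5, -0.04, 0, -0.8, 0.5, -0.04, 0, -0.8, 0.5, 0, 0, -0.8, 0.5, 0, 0],
)

```text
time_s: 2.35
tcp_pos: [0.4482, 0.0909, 0.2514]
eef_rot: [2.377, 2.053, 0.001]
contact_force: [1.2, 0.4, -0.8]
width: 0.298
gripper_force: 0.0
```

shift_gripper(
  deltas=[-0.8, 0.5, 0, 0, -0.8, 0.5, 0, 0, 0, 0, 0, 0, 0, 0, 0, 0],
)

```text
time_s: 2.75
tcp_pos: [0.4856, 0.0056, 0.2509]
eef_rot: [-2.379, -2.05, 0.001]
contact_force: [0.8, 0.5, 0.5]
width: 0.3
gripper_force: 0.0
```

```bash
python3 -c "
from h import *
d=snap('wrist','wA'); go(.455,-.2,.25,-.147)"
```

```text
t 2.8 shift [-2.087e-01  1.000e-04  8.000e-04] yaw -0.1465 turn 0.0005 tilt [-0.001   0.0005] F [-0.6  0.4  0.7]
```

Converted, -0.042 m is -0.84, -0.041 m is -0.82.

shift_gripper(
  deltas=[-0.84, 0, 0, 0, -0.84, 0, 0, 0, -0.84, 0, 0, 0, -0.84, 0, 0, 0, -0.82, 0, 0, 0, 0, 0, 0, 0, 0, 0, 0, 0],
)

```text
time_s: 3.5
tcp_pos: [0.4553, -0.1996, 0.2511]
eef_rot: [-2.377, -2.053, -0.001]
contact_force: [-0.1, 0.7, -0.6]
width: 0.299
gripper_force: 0.0
```

```bash
python3 -c "
from h import *
d=snap('wrist','wB')
e=load('wA')
cv2.imwrite('pics/AB.png',np.hstack([e['frame'][:,120:520],d['frame'][:,120:520]]))"
```

```text
(no output)
```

View pics/AB.png

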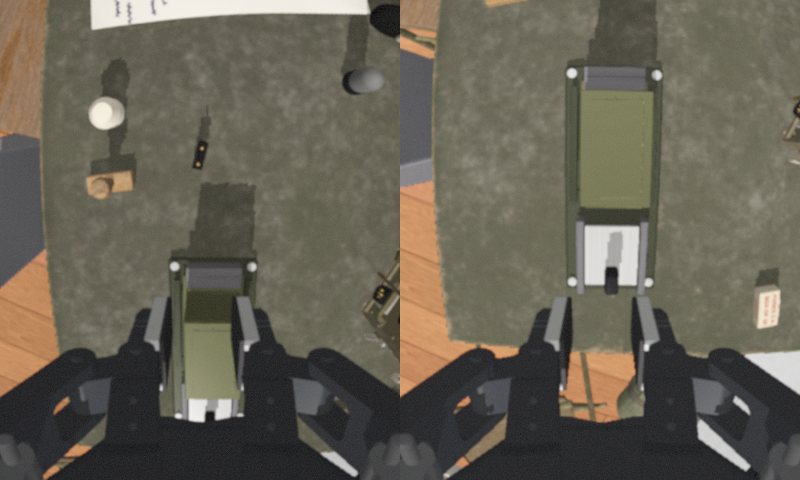

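Left panel (crystal view): crystal at about (200,155), pins at (203,148) and (198,164). Right panel: lid top corners at (580,90), (653,90), (651,207) and (581,207); fin top at about (612,283); bolts at (572,73), (657,75), (572,282) and (648,282).

```bash
python3 - <<'E'
from h import *
A,B=load("wA"),load("wB")
w,l=.0295,.0485
lid=[(-w,l,.09),(w,l,.09),(w,-l,.09),(-w,-l,.09)]
print("lid",*fit([(wproj,B,lid,np.array([(580,90),(653,90),(651,207),(581,207)])-[280,0])],[.47,-.14,-.147]))
g=np.array([(567,68),(662,68)])-[280,0]
for p in g: print("plate +y corner",wray(B,p,.008))
fin=wray(B,(612-280,283),.053);print("fin",fin)
for p in [(203,148),(198,164)]: print("pin",wray(A,np.array(p)+[120,0],.033))
# enlarged crops for pixel measuring
c1=cv2.resize(A["frame"][125:185,300:345],None,fx=8,fy=8,interpolation=cv2.INTER_CUBIC)
c2=cv2.resize(B["frame"][250:310,305:360],None,fx=8,fy=8,interpolation=cv2.INTER_CUBIC)
cv2.imwrite("pics/fine.png",np.hstack([c1,c2]))
E
```

```text
lid [ 0.47609869 -0.14058227 -0.14210266] [0.5 0.4 0.3 0.2 0.3 0.1 0.2 0.1]
plate +y corner [ 0.44096981 -0.05474413  0.008     ]
plate +y corner [ 0.53672695 -0.06766383  0.008     ]
fin [ 0.45507825 -0.27299127  0.053     ]
pin [0.49544334 0.06342564 0.033     ]
pin [0.48838444 0.04871806 0.033     ]
```

View pics/fine.png

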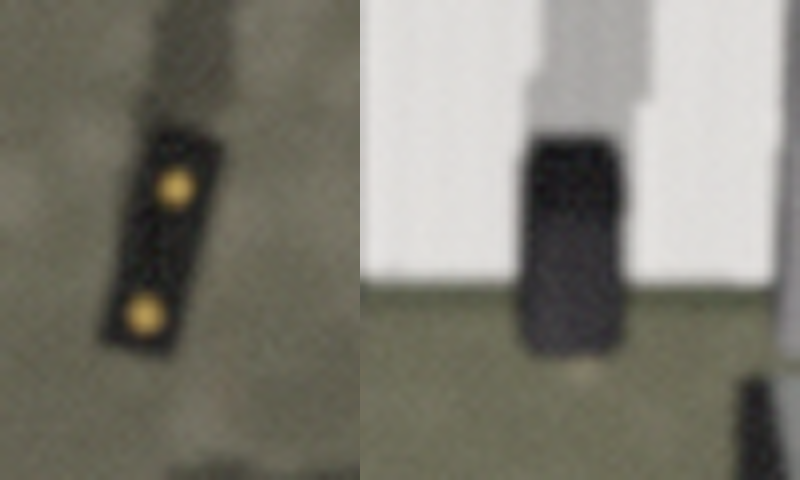

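Left crop: pins at (175,188) and (145,313), body yawed about -0.4. Right crop: fin top centred at about (212,280), that is wrist pixel (331,284.5), which agrees with the predicted fin position of (0.456,-0.277).

```bash
python3 - <<'E'
from h import *
A,B=load("wA"),load("wB")
print("fin",wray(B,(331.1,284.5),.053)); p,q=wray(A,(321.4,148.0),.033),wray(A,(317.7,163.7),.033)
print("crystal",(p+q)/2,-np.arctan2(p[0]-q[0],p[1]-q[1]),np.hypot(*(p-q)[:2]))
go(.4555,-.2765,.037,-.145)
E
```

```text
fin [ 0.45396477 -0.27449384  0.053     ]
crystal [0.49103359 0.05635091 0.033     ] -0.3772004923871382 0.015703613977138778
t 3.55 shift [-0.0768  0.0113  0.214 ] yaw -0.1444 turn 0.0006 tilt [-0.0002  0.0007] F [-0.8  0.3 -0.6]
```

Converted, 0.04 m is 0.8, 0.035 m is 0.7.

shift_gripper(
  deltas=[-0.52, 0.08, 0.6, 0, -0.52, 0.08, 0.7, 0, -0.5, 0.06, 0.7, 0, 0, 0, 0.8, 0, 0, 0, 0.5, 0, 0, 0, 0.4, 0, 0, 0, 0.3, 0, 0, 0, 0.28, 0, 0, 0, 0, 0],
  aperture=0.3,
)

```text
time_s: 4.45
tcp_pos: [0.4545, -0.2765, 0.0357]
eef_rot: [-2.374, -2.053, 0.0]
contact_force: [-0.3, -0.3, 0.8]
width: 0.297
gripper_force: 0.0
```

shift_gripper(
  deltas=[0, 0, 0, 0, 0, 0, 0, 0, 0, 0, 0, 0, 0, 0, 0, 0, 0, 0, 0, 0],
  aperture=0,
  force=50,
)

```text
time_s: 4.95
tcp_pos: [0.454, -0.2775, 0.0376]
eef_rot: [-2.376, -2.051, 0.001]
contact_force: [-4.9, 2.3, 0.3]
width: 0.152
gripper_force: 48.9
```

```bash
python3 -c "
from h import *
go(.4555,-.2765,.037,-.145)"
```

```text
t 4.95 shift [0.0012 0.0013 0.0006] yaw -0.1465 turn -0.0015 tilt [-0.0024  0.0017] F [-4.9  2.3  0.3]
```

Converted, 0.006 m is 0.12, 0.005 m is 0.1.

shift_gripper(
  deltas=[0.08, 0, 0, 0, 0.12, 0, 0, 0, 0.12, 0, 0, 0, 0.12, 0, 0, 0, 0.1, 0, 0, 0, 0.06, 0, 0, 0, 0.04, 0, 0, 0, 0, 0, 0, 0, 0, 0, 0, 0],
)

```text
time_s: 5.85
tcp_pos: [0.4587, -0.2485, 0.0377]
eef_rot: [2.376, 2.053, -0.006]
contact_force: [-7.5, -8.6, -5.5]
width: 0.146
gripper_force: 49.0
```

```bash
python3 -c "
from h import *
go(.454,-.2775,.037,-.145)"
```

```text
t 5.85 shift [-0.0294 -0.0004  0.0008] yaw -0.1456 turn -0.0006 tilt [-0.0017 -0.0039] F [-7.5 -8.6 -5.5]
```

Converted, -0.045 m is -0.9, -0.04 m is -0.8.

shift_gripper(
  deltas=[0, 0, 0, 0, 0, 0, 0, 0, 0, 0, 0, 0, 0, 0, -0.6, 0, 0, 0, -0.8, 0, 0, 0, -0.9, 0],
  aperture=0.3,
)

```text
time_s: 6.45
tcp_pos: [0.4593, -0.2457, 0.1531]
eef_rot: [-2.376, -2.053, -0.0]
contact_force: [0.9, -0.5, -0.8]
width: 0.299
gripper_force: 0.0
```

shift_gripper(
  deltas=[0.2, 0, 0, 0, 0, 0, 0, 0],
  aperture=1.0,
)

```text
time_s: 6.65
tcp_pos: [0.4621, -0.2363, 0.1539]
eef_rot: [2.374, 2.053, 0.001]
contact_force: [-0.7, 0.0, -0.5]
width: 0.627
gripper_force: 0.0
```

```bash
python3 -c "
from h import *
go(.476,-.1405,.05,-.145)"
```

```text
t 6.65 shift [ 0.097  -0.0004  0.1037] yaw -0.1447 turn 0.0003 tilt [ 0.0029 -0.0019] F [-0.7  0.  -0.5]
```

Converted, 0.035 m is 0.7, 0.032 m is 0.64.

shift_gripper(
  deltas=[0.6, 0, 0, 0, 0.7, 0, 0, 0, 0.64, 0, 0, 0, 0, 0, 0.6, 0, 0, 0, 0.7, 0, 0, 0, 0.5, 0, 0, 0, 0.28, 0, 0, 0, 0, 0],
  aperture=1.0,
)

```text
time_s: 7.45
tcp_pos: [0.4731, -0.1395, 0.0454]
eef_rot: [-2.373, -2.05, 0.003]
contact_force: [-0.1, 0.8, -0.4]
width: 1.003
gripper_force: 0.0
```

shift_gripper(
  deltas=[0, 0, 0, 0, 0, 0, 0, 0, 0, 0, 0, 0, 0, 0, 0, 0, 0, 0, 0, 0, 0, 0, 0, 0],
  aperture=0,
  force=60,
)

```text
time_s: 8.05
tcp_pos: [0.4756, -0.1409, 0.0489]
eef_rot: [2.377, 2.053, 0.0]
contact_force: [-0.1, 0.4, 1.1]
width: 0.684
gripper_force: 66.5
```

```bash
python3 -c "
from h import *
snap('side','s1')
go(.476,-.1405,.05,-.145)"
```

```text
t 8.1 shift [ 0.0005  0.0004 -0.0012] yaw -0.146 turn -0.0010 tilt [ 0.0007 -0.0005] F [-1.3  0.3  1.9]
```

Converted, -0.015 m is -0.3, -0.01 m is -0.2.

shift_gripper(
  deltas=[0, 0, -0.1, 0, 0, 0, -0.12, 0, 0, 0, -0.16, 0, 0, 0, -0.16, 0, 0, 0, -0.16, 0, 0, 0, -0.16, 0, 0, 0, -0.2, 0, 0, 0, -0.2, 0, 0, 0, -0.2, 0, 0, 0, -0.3, 0, 0, 0, -0.3, 0, 0, 0, 0, 0],
)

```text
time_s: 9.3
tcp_pos: [0.4771, -0.1416, 0.1546]
eef_rot: [2.373, 2.05, 0.003]
contact_force: [-0.4, -0.8, -1.2]
width: 0.687
gripper_force: 69.9
```

```bash
python3 -c "
from h import *
snap('side','s2')
go(.56,.303,.055,-.07)"
```

```text
t 9.35 shift [0.4518 0.018  0.0975] yaw -0.1459 turn -0.0759 tilt [ 0.0031 -0.0017] F [ 0.4 -0.2 -1.3]
```

View pics/s2.png

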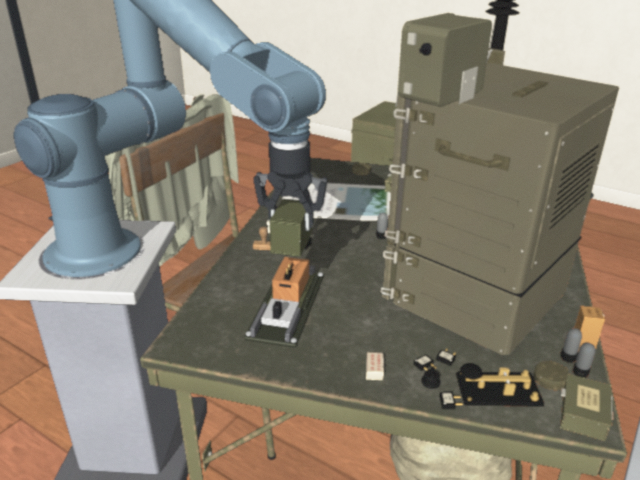

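Converted, 0.045 m is 0.9, 0.04 m is 0.8.

shift_gripper(
  deltas=[0.6, 0, 0, 0, 0.8, 0, 0, 0, 0.9, 0, 0, 0, 0.9, 0, 0, 0, 0.9, 0, 0, 0, 0.9, 0, 0, 0, 0.9, 0, 0, 0, 0.9, 0, 0, 0, 0.9, 0, 0, 0, 0.8, 0, 0, 0, 0.5, 0, 0, 0, 0, 0, 0, 0],
)

```text
time_s: 10.55
tcp_pos: [0.5401, 0.3072, 0.1503]
eef_rot: [-2.373, -2.057, 0.001]
contact_force: [0.5, -0.7, -0.4]
width: 0.683
gripper_force: 69.9
```

```bash
python3 -c "
from h import *
go(.56,.303,.033,-.07)"
```

```text
t 10.55 shift [-0.0013  0.0204  0.1173] yaw -0.1423 turn -0.0723 tilt [-0.0011  0.0002] F [ 0.5 -0.7 -0.4]
```

The picture shows the lid held at (290,228), clear of the orange block at (291,280). The case is still in the hold-down and the jaw sits against it. Next I lower the lid onto the sheet.

Converted, 0.035 m is 0.7, 0.03 m is 0.6.

shift_gripper(
  deltas=[0, 0.1, 0.6, 0, 0, 0.1, 0.7, 0, 0, 0.1, 0.5, 0, 0, 0, 0.24, 0, 0, 0, 0.16, 0, 0, 0, 0.08, 0, 0, 0, 0.06, 0, 0, 0, 0, 0],
)

```text
time_s: 11.35
tcp_pos: [0.5559, 0.3025, 0.0351]
eef_rot: [2.377, 2.053, 0.002]
contact_force: [-0.0, -1.4, -1.6]
width: 0.68
gripper_force: 69.9
```

```bash
python3 -c "
from h import *
go(.56,.303,.033,-.07)"
```

```text
t 11.35 shift [0.0011 0.0039 0.0021] yaw -0.1459 turn -0.0759 tilt [0.0012 0.0004] F [-0.  -1.4 -1.6]
```

Converted, 0.002 m is 0.04, 0.001 m is 0.02.

shift_gripper(
  deltas=[0, 0, 0.04, 0, 0, 0, 0.02, 0, 0, 0, 0.02, 0, 0, 0, 0, 0],
)

```text
time_s: 11.75
tcp_pos: [0.5562, 0.3027, 0.0325]
eef_rot: [2.377, 2.054, 0.001]
contact_force: [-5.0, -0.7, 8.7]
width: 0.684
gripper_force: 71.2
```

Converted, -0.045 m is -0.9, -0.02 m is -0.4.

shift_gripper(
  deltas=[0, 0, 0, 0, 0, 0, 0, 0, 0, 0, 0, 0, 0, 0, 0, 0, 0, 0, -0.6, 0, 0, 0, -0.9, 0, 0, 0, -0.9, 0, 0, 0, -0.4, 0, 0, 0, 0, 0],
  aperture=1.0,
)

```text
time_s: 12.65
tcp_pos: [0.558, 0.3032, 0.175]
eef_rot: [2.375, 2.051, 0.012]
contact_force: [0.6, 0.1, 0.5]
width: 1.004
gripper_force: 0.0
```

```bash
python3 -c "
from h import *
go(.48,.01,.16,-.38)"
```

```text
t 12.65 shift [-0.3015 -0.0346  0.0136] yaw -0.146 turn 0.2340 tilt [0.008  0.0026] F [0.6 0.1 0.5]
```

Converted, -0.045 m is -0.9, -0.03 m is -0.6, 0.12 rad / 2 = 0.06.

shift_gripper(
  deltas=[-0.6, -0.1, 0, 0, -0.9, -0.1, 0, 0, -0.9, -0.1, 0, 0, -0.9, -0.1, 0, 0, -0.9, -0.1, 0, 0, -0.9, -0.1, 0, 0, -0.9, -0.1, 0.28, 0, 0, 0, 0, 0.06, 0, 0, 0, 0.057, 0, 0, 0, 0, 0, 0, 0, 0],
  aperture=0.4,
)

```text
time_s: 13.75
tcp_pos: [0.4766, 0.0108, 0.1552]
eef_rot: [-2.598, -1.764, 0.002]
contact_force: [-0.2, -0.2, 0.6]
width: 0.4
gripper_force: 0.0
```

```bash
python3 -c "
from h import *
d=snap('wrist','wC')
cv2.imwrite('pics/wC2.png',cv2.resize(d['frame'][20:320,200:450],None,fx=2,fy=2,interpolation=cv2.INTER_CUBIC))
go(.48,.01,.16,-.38)"
```

```text
t 13.8 shift [ 0.0003  0.0033 -0.0046] yaw -0.3776 turn 0.0024 tilt [-0.0015  0.0003] F [-0.2 -0.1 -0.5]
```

View pics/wC2.png

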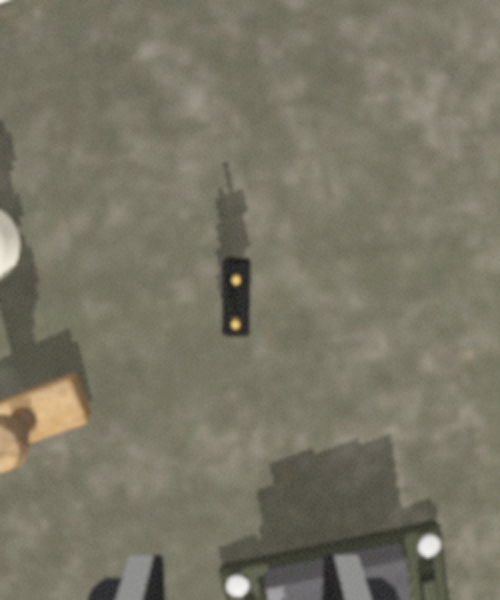

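The crystal is seen straight: pins at (236,280) and (235,325), top face corners at (223,257), (250,257), (248,336) and (222,336).

```bash
python3 - <<'E'
from h import *
A=load("wC")
px=lambda u:(np.array(u)+.5)/2-.5+[200,20]
p,q=wray(A,px((236,280)),.033),wray(A,px((235,325)),.033)
print("pins",(p+q)/2,-np.arctan2(p[0]-q[0],p[1]-q[1]),np.hypot(*(p-q)[:2]))
P=[(-.0055,.0145,.022),(.0055,.0145,.022),(.0055,-.0145,.022),(-.0055,-.0145,.022)]
m,r=fit([(wproj,A,P,px([(223,257),(250,257),(248,336),(222,336)]))],[.49,.055,-.38]);print(m,r)
go(m[0],m[1],.02,m[2])
E
```

```text
pins [0.49128395 0.05613142 0.033     ] -0.4008073432966255 0.01622402666570303
[ 0.49156479  0.05696766 -0.39396488] [0.8 0.3 0.7 0.5 0.9 0.3 0.8 0.5]
t 13.8 shift [ 0.0483 -0.003   0.1354] yaw -0.3776 turn 0.0164 tilt [-0.0015  0.0003] F [-0.2 -0.1 -0.5]
```

Converted, 0.035 m is 0.7, 0.025 m is 0.5, 0.018 rad / 2 = 0.009.

shift_gripper(
  deltas=[0.48, -0.03, 0, 0.009, 0.48, -0.03, 0.4, 0, 0, 0, 0.7, 0, 0, 0, 0.7, 0, 0, 0, 0.5, 0, 0, 0, 0.3, 0, 0, 0, 0.12, 0, 0, 0, 0, 0, 0, 0, 0, 0],
)

```text
time_s: 14.7
tcp_pos: [0.4934, 0.0563, 0.0211]
eef_rot: [2.615, 1.739, 0.002]
contact_force: [0.2, -0.6, 0.6]
width: 0.401
gripper_force: 0.0
```

```bash
python3 -c "
from h import *
go(.4914,.0565,.0145,-.397)"
```

```text
t 14.7 shift [-0.0006 -0.002   0.0066] yaw -0.3972 turn -0.0002 tilt [ 0.0014 -0.0002] F [ 0.2 -0.6  0.6]
```

Converted, 0.005 m is 0.1, -0.002 m is -0.04.

shift_gripper(
  deltas=[0, -0.04, 0.1, 0, 0, 0, 0.03, 0, 0, 0, 0, 0],
)

```text
time_s: 15.0
tcp_pos: [0.4908, 0.057, 0.0139]
eef_rot: [2.617, 1.739, 0.0]
contact_force: [-0.1, 0.1, -0.3]
width: 0.398
gripper_force: 0.0
```

shift_gripper(
  deltas=[0, 0, 0, 0, 0, 0, 0, 0, 0, 0, 0, 0, 0, 0, 0, 0, 0, 0, 0, 0],
  aperture=0,
  force=60,
)

```text
time_s: 15.5
tcp_pos: [0.4913, 0.0569, 0.0141]
eef_rot: [2.616, 1.738, 0.001]
contact_force: [-0.9, 0.3, 3.4]
width: 0.098
gripper_force: 60.7
```

```bash
python3 -c "
from h import *
go(.4914,.0565,.0145,-.397)"
```

```text
t 15.5 shift [-0.0003  0.0003 -0.0004] yaw -0.398 turn -0.0010 tilt [ 0.0008 -0.0001] F [-0.9  0.3  3.4]
```

Converted, -0.045 m is -0.9, -0.04 m is -0.8, -0.126 rad / 2 = -0.063.

shift_gripper(
  deltas=[0, 0, -0.4, 0, 0, 0, -0.8, 0, 0, 0, -0.9, 0, 0, 0, -0.9, 0, 0, 0, -0.4, -0.063, 0, 0, 0, -0.063, 0, 0, 0, 0],
)

```text
time_s: 16.2
tcp_pos: [0.491, 0.057, 0.1844]
eef_rot: [2.377, 2.053, 0.001]
contact_force: [-0.2, 0.0, -1.5]
width: 0.092
gripper_force: 60.3
```

```bash
python3 -c "
from h import *
go(.4693,-.178,.185,-.145)"
```

```text
t 16.2 shift [-0.2356  0.0128 -0.0006] yaw -0.1462 turn -0.0012 tilt [ 0.0013 -0.0001] F [-0.2  0.  -1.5]
```

Converted, -0.045 m is -0.9, -0.04 m is -0.8.

shift_gripper(
  deltas=[-0.6, 0.04, 0, 0, -0.9, 0.06, 0, 0, -0.9, 0.06, 0, 0, -0.9, 0.06, 0, 0, -0.8, 0.04, 0, 0, -0.6, 0, 0, 0, 0, 0, 0, 0, 0, 0, 0, 0, 0, 0, 0, 0],
)

```text
time_s: 17.1
tcp_pos: [0.4692, -0.1764, 0.183]
eef_rot: [-2.377, -2.052, 0.0]
contact_force: [-0.7, -0.3, -0.1]
width: 0.096
gripper_force: 60.3
```

```bash
python3 -c "
from h import *
d=snap('wrist','wD')
cv2.imwrite('pics/wD2.png',cv2.resize(d['frame'][60:360,200:460],None,fx=2,fy=2,interpolation=cv2.INTER_CUBIC))"
```

```text
(no output)
```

View pics/wD2.png

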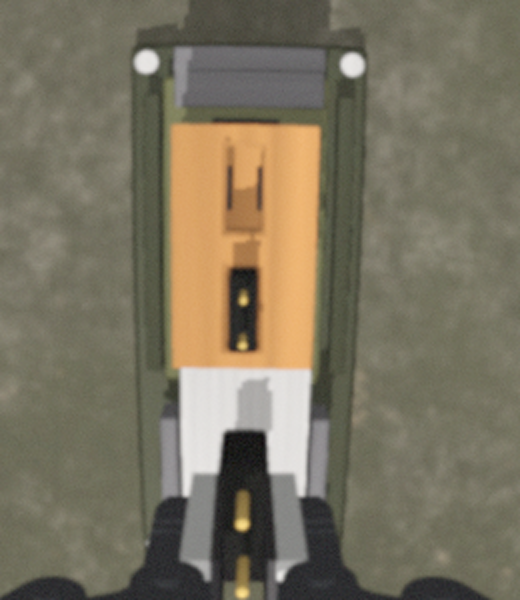

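Block top corners at (171,124), (320,126), (311,369) and (173,367); slot mouth in columns 224-266, rows 136-232; fixed crystal top in columns 229-258, rows 267-350. The held crystal's pin tips are at about (242,522) and (243,594).

```bash
python3 - <<'E'
from h import *
A=load("wD")
px=lambda u:(np.array(u)+.5)/2-.5+[200,60]
P=[(-.026,.045,.06),(.026,.045,.06),(.026,-.045,.06),(-.026,-.045,.06)]
m,r=fit([(wproj,A,P,px([(171,124),(320,126),(311,369),(173,367)]))],[.47,-.14,-.145]);print("block",m,r)
slot=place(m,[(0,.022,.06)])[0];print("slot from block",slot)
Q=[(-.0065,.0155,.06),(.0065,.0155,.06),(.0065,-.0155,.06),(-.0065,-.0155,.06)]
m2,r=fit([(wproj,A,Q,px([(224,136),(266,136),(266,232),(224,232)]))],[.47,-.12,-.145]);print("slot direct",m2,r)
F=[(-.0055,.0145,.07),(.0055,.0145,.07),(.0055,-.0145,.07),(-.0055,-.0145,.07)]
m3,r=fit([(wproj,A,F,px([(229,267),(258,267),(257,350),(229,350)]))],[.47,-.16,-.145]);print("fixed",m3,r, "->slot",place(m3,[(0,.044,0)])[0])
s=A["s"];R=Ro.from_rotvec(s["eef_rot"]).as_matrix()
for u in [(242,522),(243,594)]: print("pin tool",R.T@(wray(A,px(u),s["tcp_pos"][2]+.019)-s["tcp_pos"]))
go(slot[0],slot[1],.10,m[2])
E
```

```text
block [ 0.47464131 -0.13885275 -0.15964909] [0.2 0.2 0.2 0.1 0.1 0.2 0.1 0.2]
slot from block [ 0.47813868 -0.11713252  0.06      ]
slot direct [ 0.47852341 -0.11554757 -0.14532318] [1.2 2.2 1.2 2.2 1.4 2.5 1.4 2.6]
fixed [ 0.47163858 -0.15836143 -0.15089168] [0.7 0.7 0.6 0.8 0.7 0.8 0.7 0.8] ->slot [ 0.47825265 -0.11486138  0.        ]
pin tool [ 0.00852515 -0.00014325 -0.01899194]
pin tool [-8.29638375e-03  5.30802305e-05 -1.90077732e-02]
t 17.15 shift [0.0597 0.0002 0.0832] yaw -0.1454 turn 0.0142 tilt [-0.0009  0.0008] F [ 1.3 -0.7  0.2]
```

Converted, 0.03 m is 0.6, 0.025 m is 0.5, 0.005 rad / 2 = 0.0025.

shift_gripper(
  deltas=[0.5, 0, 0.2, 0.0025, 0.5, 0, 0.6, 0, 0.2, 0, 0.6, 0, 0, 0, 0.3, 0, 0, 0, 0.2, 0, 0, 0, 0.08, 0, 0, 0, 0, 0],
  force=80,
)

```text
time_s: 17.85
tcp_pos: [0.4786, -0.118, 0.0849]
eef_rot: [-2.383, -2.048, 0.0]
contact_force: [0.6, 0.1, -0.1]
width: 0.086
gripper_force: 82.4
```

```bash
python3 -c "
from h import *
go(.4782,-.1165,.074,-.15)"
```

```text
t 17.85 shift [ 0.0014 -0.0006  0.0109] yaw -0.1509 turn -0.0009 tilt [-0.  0.] F [ 0.6  0.1 -0.1]
```

Converted, 0.005 m is 0.1, 0.004 m is 0.08.

shift_gripper(
  deltas=[0.02, -0.01, 0.1, 0, 0, 0, 0.08, 0, 0, 0, 0.04, 0, 0, 0, 0.02, 0, 0, 0, 0, 0],
)

```text
time_s: 18.35
tcp_pos: [0.4781, -0.1171, 0.0728]
eef_rot: [-2.383, -2.047, 0.0]
contact_force: [-0.3, 0.8, 0.1]
width: 0.088
gripper_force: 82.4
```

shift_gripper(
  deltas=[0, 0, 0.02, 0, 0, 0, 0.02, 0, 0, 0, 0, 0],
)

```text
time_s: 18.65
tcp_pos: [0.478, -0.117, 0.0707]
eef_rot: [-2.383, -2.047, 0.0]
contact_force: [0.2, -0.4, -0.4]
width: 0.088
gripper_force: 82.4
```

Converted, 0.002 m is 0.04.

shift_gripper(
  deltas=[0, 0, 0.04, 0, 0, 0, 0.04, 0, 0, 0, 0.04, 0, 0, 0, 0, 0],
)

```text
time_s: 19.05
tcp_pos: [0.4782, -0.1173, 0.0652]
eef_rot: [2.382, 2.048, -0.001]
contact_force: [-0.6, -0.5, 3.9]
width: 0.085
gripper_force: 82.9
```

shift_gripper(
  deltas=[0, 0, 0.02, 0, 0, 0, 0.02, 0, 0, 0, 0.02, 0, 0, 0, 0, 0],
)

```text
time_s: 19.45
tcp_pos: [0.4783, -0.1172, 0.0622]
eef_rot: [2.382, 2.047, 0.0]
contact_force: [-1.6, 0.1, 7.4]
width: 0.085
gripper_force: 83.2
```

Converted, 0.001 m is 0.02.

shift_gripper(
  deltas=[0, 0, 0.02, 0, 0, 0, 0.02, 0, 0, 0, 0, 0],
)

```text
time_s: 19.75
tcp_pos: [0.4786, -0.1173, 0.062]
eef_rot: [-2.382, -2.048, 0.001]
contact_force: [-8.1, 3.1, 21.4]
width: 0.085
gripper_force: 85.2
```

It bottomed out: the force jumped to 21 N and z stopped at 0.062, the seated height. I'll release, back off and look.

Converted, -0.045 m is -0.9, -0.04 m is -0.8.

shift_gripper(
  deltas=[0, 0, 0, 0, 0, 0, 0, 0, 0, 0, 0, 0, 0, 0, -0.3, 0, 0, 0, -0.7, 0, 0, 0, -0.9, 0, 0, 0, -0.8, 0, -0.8, 0, 0, 0, -0.4, 0, 0, 0, 0, 0, 0, 0, 0, 0, 0, 0],
  aperture=0.3,
)

```text
time_s: 20.85
tcp_pos: [0.4686, -0.176, 0.1938]
eef_rot: [-2.382, -2.045, 0.0]
contact_force: [0.2, 0.2, -0.3]
width: 0.299
gripper_force: 0.0
```

```bash
python3 -c "
from h import *
d=snap('wrist','wE'); e=snap('scene','scE')
a=cv2.resize(d['frame'][60:360,200:460],(400,462),interpolation=cv2.INTER_CUBIC)
b=cv2.resize(e['frame'][180:411,60:260],(400,462),interpolation=cv2.INTER_CUBIC)
cv2.imwrite('pics/E2.png',np.hstack([a,b]))"
```

```text
(no output)
```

View pics/E2.png

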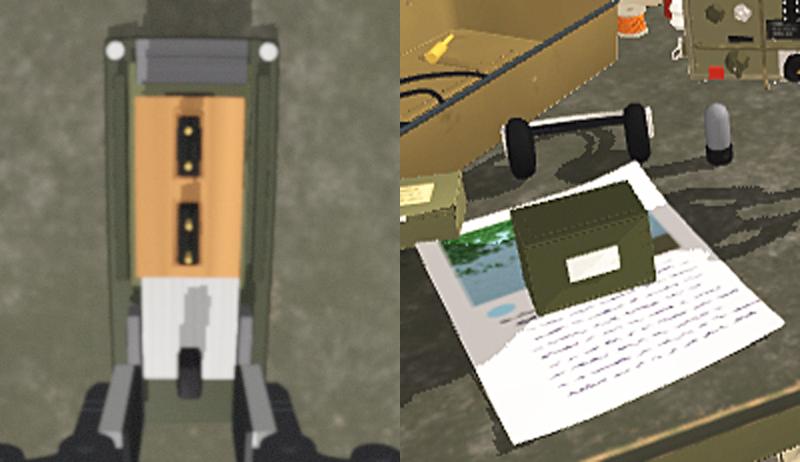

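The left half shows the new crystal seated at (188,145), matching the fixed one at (188,233), with the jaw home against the foot. The right half shows the lid standing upright near the middle of the sheet, at about (585,245).

```bash
python3 -c "
from bench import ctrl
print(ctrl.sign_off())"
```

```text
the job is handed in; nothing more can be done
None
```

I handed the job in at about 21 s: the jaw is home, the lid stands open side down near the middle of the sheet, and the crystal is pressed fully into the empty cutout with everything released; sign-off returned no verdict.

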